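# Bit case back into a sprung row

## Robot

A 6-joint arm with a two-finger parallel gripper is mounted at the origin on a cart in front of the work surface, level with it; the furniture and walls round the work are solid. World frame = base frame: x ahead of the robot, y to its left, z up, the work surface at z = 0. Lengths are in m, angles in degrees, forces in N, time in s.
With the tool pointing down it reaches from about 0.25 to 0.725 m from the base axis. Payload 9.7 kg.
Tool frame: the origin (TCP) lies midway between the tips of the shut fingers; the grasp point (between the pads) lies 19 mm behind it (bot.hold_point_z is the distance from the TCP to the grasp point, in m); z points along the fingers, y is the line along which they close (so a half turn about z gives the same grasp; the last joint's range is limited). The gripper opens to 85 mm and grips with 20 to 120 N. Pads are 22 mm wide; open, the fingers measure 114 mm over their backs; the gripper's body (76 mm by 85 mm) begins 54 mm behind the grasp point. The pads swing forward as they close: fully open they stand 13 mm farther back than shut.
Start: joints at [-72.88, 4.979, 10.078, 95.1, 0, 90], TCP at [0.162, -0.526, 0.231] pointing down, gripper open.
Joint ranges: [-179.16, 179.16], [-48.56, 103.87], [-65.8, 70.77], [-126.05, 130.52], [-82.76, 87.17], [-180, 180]. Speed limits (degrees/s): [127.2, 127.2, 147.25, 180, 180, 180].

## Interface

Orientations are given as [roll, pitch, yaw] about the fixed x, y, z axes, in that order (R = Rz(yaw) Ry(pitch) Rx(roll)).
In Python, from workcell import bot gives the robot as it stands.
- The arm moves only by the tool play_rows, never from a script. Its argument "steps" is a list that holds one entry, the list of rows, each a list of 4 numbers: the shift along the tool's x, y, z in m, then the turn about the tool's z in rad. In form: [[[tx, ty, tz, yaw], ...]]. A call has exactly 5 rows; each row shifts and turns the commanded pose from where the row before left it, along the tool's axes as they then stand; what a row does not reach is not made up. A row lasts 1/12 s, in which the tool goes at most 41.7 mm and 7.16 degrees, less where a joint would pass 70% of its speed; a pose out of reach is approached as far as the arm can. A call is refused whole if a number of a shift passes 0.0417 or a number of a turn 0.125, either way. A call with a gripper value outside its range is refused whole. "gripper" is the finger opening in m, from 0 to 0.0854, set as the call begins (left out, the last holds). The fingers move at their own pace and stop on an object; "squeeze" is the grip in N (left out, the last holds). Time passes only in rows, so rows that do not move let the fingers close, or fill a call up. It gives the time, the measured TCP pose, the force, the opening and the grip force at its end, in the units of the state.
- bot.get_obs(): the state, without advancing time (a new reading comes with each control period).
- bot.camera(name): name is "scene" or "side" or "wrist"; returns a dict with "img" (384x512x3 uint8, blue, green, red), "vfov" (degrees; the focal length in pixels is half the picture's height over the tangent of half this angle, whatever the lens; pixels are square), "cx", "cy" (the principal point, pixels), "xyz" and "attitude" of the camera in the world. Camera axes: x right, y down, z forward; pixel columns grow to the right and rows downward; lengths in m; the calibration is good to about 2 mm. The wrist camera is an equidistant fisheye: a pixel r from the principal point sees the ray r / f radians off the axis. A picture is of the moment at which its call begins. There is no depth.
- bot.job_done(): hands the job in; it is judged then, once.
The state is a dict: "time": time; "q": joint angles; "qd": joint speeds; "joint_efforts": joint torques, N m; "ee_pos": TCP position; "tcp_rot": TCP orientation; "wrist_force": force on the tool from outside, world axes, zero at the start; "torque": the same for the moment, N m; "opening": finger opening in m; "grasp_force": force on a finger pad.
Only numpy, scipy, OpenCV 4.12 (cv2) and the standard library are available. Lean on these libraries where they do the work, as an engineer would, in place of code of your own. Each camera call takes 0.05 s, during which the arm holds its last target. There are 200 camera calls.

## Task

Put the blue bit case back into the rack, in the row directly to the right of the red case (seen from the robot). Slide it in upright from the front, working its tapered end gently between the two cases while the sprung end plate gives way, and push it fully home until its end is level with the others; do not force or topple any case, leave the others standing home, and leave the glue bottle, tape measure and sanding block where they are.

Things in the scene. Friction and masses are not known exactly. Their poses are not given: they have to be found in the camera images.
- blue_case: loose blue bit case, rigid, upright on the bench left of the rack: 110 mm long (x), 28 thick (y), 76 high (z), 0.14 kg; origin: centre of its underside. Seen from above its middle 70 mm is parallel-sided (grip it there, across the 28 mm); each black end tapers over 20 mm, at 28 deg to the length, to a rounded nose 10 mm wide. Ends alike: either may go in first
- red_case: bit case like the blue one (same size and shape), red with black tapered ends, standing loose in the rack's row; origin: centre of its underside, x along its length, z up. The blue case belongs at its right (rack -y), between it and the next case; there is always one there. The thin shells should bear no more than 20 N
- green_case: bit case like the blue one (same size and shape), green with black tapered ends, standing loose in the rack's row; origin: centre of its underside, x along its length, z up
- yellow_case: bit case like the blue one (same size and shape), yellow with black tapered ends, standing loose in the rack's row; origin: centre of its underside, x along its length, z up
- white_case: bit case like the blue one (same size and shape), white with black tapered ends, standing loose in the rack's row; origin: centre of its underside, x along its length, z up
- rack: grey steel rack screwed to the bench, open in front and on top; origin: underside of its floor, x from the open front to the back, y left, z up. Floor 4 mm thick, x -102 to +62 mm, 200 mm wide. Four cases stand on it side by side along y, touching, length along x; the red one is in any of the first three places from the left. A case is home at x = 0, z = 4 mm in this frame
- back_stop (a point): middle of the upper edge of the rack's back stop, a rigid wall 50 mm high that the cases' noses meet when home
- left_plate (a point): middle of the upper edge of the inner face of the rack's rigid left end plate, 77 mm high. The row leans on it, so all room is made to the right: a case entering at a seam must itself give way to the right, by half its thickness, while its taper goes in. The cases there swing askew at first and straighten as it goes home. Plastic and steel slide with friction of about 0.3
- end_plate (a joint): slide of the aluminium sprung end plate that presses the row from the right; m, 0 = farthest left, grows as it is pushed right (rack -y). About 0.004 with four cases in the row, 0.032 with five, limit 0.068. Its spring pushes back with 2 N at 0.004 and 3.5 N at 0.032; it is damped, and the friction of the cases adds a few N
- end_plate_face (a point): middle of the sprung plate's pressing face, 40 mm over the bench. Behind it (rack -y) a fixed bracket and two spring housings reach to rack y = -188 mm, 73 mm high at most
- glue_bottle: bystander: upright yellow glue bottle with an orange nozzle, 42x58x178 mm, origin at the centre of its underside
- tape_measure: bystander: yellow pocket tape, 33x76x67 mm, origin at the centre of its underside
- sanding_block: bystander: wooden sanding block lying flat, 61x106x29 mm, origin at the centre of its underside

How it is judged:
By the outcome, as a careful person would: the job done as asked, in the order asked, and still so for the second after the job is handed in, with the robot touching nothing.
It also fails if it takes over 72 s, if anything falls off the work surface, if the arm or the gripper's body presses on something with over 40 N, if the wrist force passes 120 N, or if a joint passes its speed limit or range.

## Working session

There is one attempt and no reset: what is moved stays moved. The work goes in short steps, Python scripts to look and compute and a tool call to move; the robot and the scene stay as the last step left them, time stands still between calls to the robot, and variables do not carry over. Pictures are saved under pics/ and viewed, at most 10 in all, crops included, and the job is handed in when it is done.

Besides the shell and the picture viewer there is one more tool, called after "Request:" as a command line: name --argument value ..., lists and objects as JSON in quotes. play_rows: Moves the arm, as the interface text tells. Its arguments: {"type":"object","properties":{"steps":{"type":"array","items":{"type":"array","items":{"type":"array","items":{"type":"number"}}}},"gripper":{"type":"number"},"squeeze":{"type":"number"}},"required":["steps"]}

```bash
mkdir -p pics; ls; python3 - <<'E'
from workcell import bot
import cv2,numpy as np
a=[]
for n in ("scene","side","wrist"):
    c=bot.camera(n); cv2.imwrite(f"pics/{n}0.png",c["img"]); a.append(c["img"])
    print(n,{k:v for k,v in c.items() if k!="img"})
print(bot.get_obs(), bot.hold_point_z)
E
```

```text
pics
scene {'vfov': 44.33039720995516, 'cx': 267.08073103571064, 'cy': 196.07440593862287, 'xyz': array([0.21786387, 0.56518701, 0.88950145]), 'attitude': array([-138.75981033,   -0.75570895, -150.42472936])}
side {'vfov': 45.68863018844206, 'cx': 256.907719406384, 'cy': 190.9470003734597, 'xyz': array([ 0.51748097, -0.99890062,  0.79239595]), 'attitude': array([-127.62438005,   -1.01575624,   -3.06482939])}
wrist {'vfov': 65.70646984690485, 'cx': 252.83220673754747, 'cy': 191.8494575507719, 'xyz': array([ 0.2284443 , -0.50436713,  0.37292767]), 'attitude': array([ 1.64017224e+02, -1.07860630e-02, -7.29413996e+01])}
{'time': 0.15, 'q': array([-7.28805954e+01,  5.00421894e+00,  1.00441000e+01,  9.50982040e+01,
       -8.55023989e-04,  8.99998836e+01]), 'qd': array([ 0.03320188, -0.1658301 ,  0.20336832, -0.02247503,  0.02500513,
       -0.02694056]), 'joint_efforts': array([-1.12260019e-03, -5.20760894e+01,  4.65044332e+01,  1.38600645e-02,
        4.22827171e-06, -3.30003093e-05]), 'ee_pos': array([ 0.16184634, -0.52547091,  0.23073548]), 'tcp_rot': array([-1.79941677e+02,  8.54905051e-04,  1.71195219e+01]), 'wrist_force': array([-0.18983269,  0.04097778,  0.11313608]), 'torque': array([ 0.03281106, -0.03504302,  0.01395182]), 'grasp_force': 0.0, 'opening': 0.08588689507292198} 0.0187
```

View pics/scene0.png

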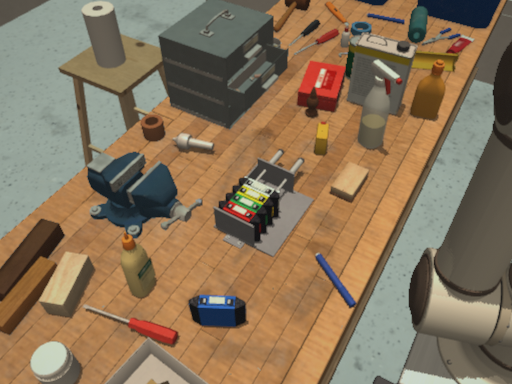

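View pics/side0.png

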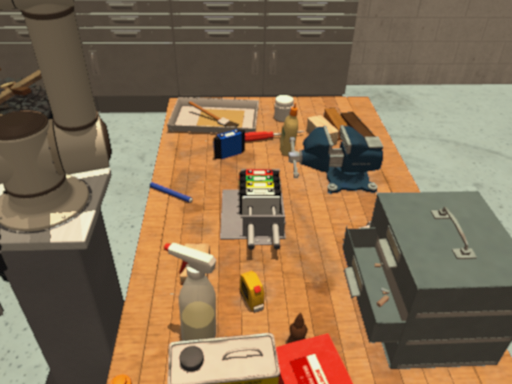

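The rack is at about (265,205) in the scene view, with its open front toward the robot. Red is nearest the left plate. The blue case is at about (218,311). I'll zoom in for detail.

```bash
cat > h.py <<'E'
import numpy as np,cv2
from scipy.spatial.transform import Rotation as R
def ray(c,uv):
    uv=np.atleast_2d(np.asarray(uv,float)); H=c["img"].shape[0]
    f=H/2/np.tan(np.radians(c["vfov"]/2))
    d=np.c_[(uv[:,0]-c["cx"])/f,(uv[:,1]-c["cy"])/f,np.ones(len(uv))]
    if c.get("fish"):
        r=np.hypot(d[:,0],d[:,1])+1e-12
        d=np.c_[d[:,:2]/r[:,None]*np.sin(r)[:,None],np.cos(r)]
    return d@R.from_euler("xyz",c["attitude"],degrees=True).as_matrix().T
def plane(c,uv,z):
    d=ray(c,uv); o=np.asarray(c["xyz"]); return o+d*((z-o[2])/d[:,2])[:,None]
def cam(bot,n):
    c=bot.camera(n); c["fish"]=n=="wrist"; return c
E
python3 - <<'E'
import cv2,numpy as np
a=cv2.imread("pics/scene0.png"); b=cv2.imread("pics/side0.png")
A=cv2.resize(a[150:260,190:320],None,fx=4,fy=4,interpolation=3)[:,:390]
x=cv2.resize(a[150:260,205:315],(400,400),interpolation=3)
y=cv2.resize(a[270:350,170:260],(400,300),interpolation=3)
z=cv2.resize(b[110:250,205:305],(400,560),interpolation=3)
o=np.zeros((600,800,3),np.uint8);o[:300,:400]=x[50:350];o[300:,:400]=y;o[:560,400:]=z
cv2.imwrite("pics/z.png",o)
E
```

```text
(no output)
```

View pics/z.png

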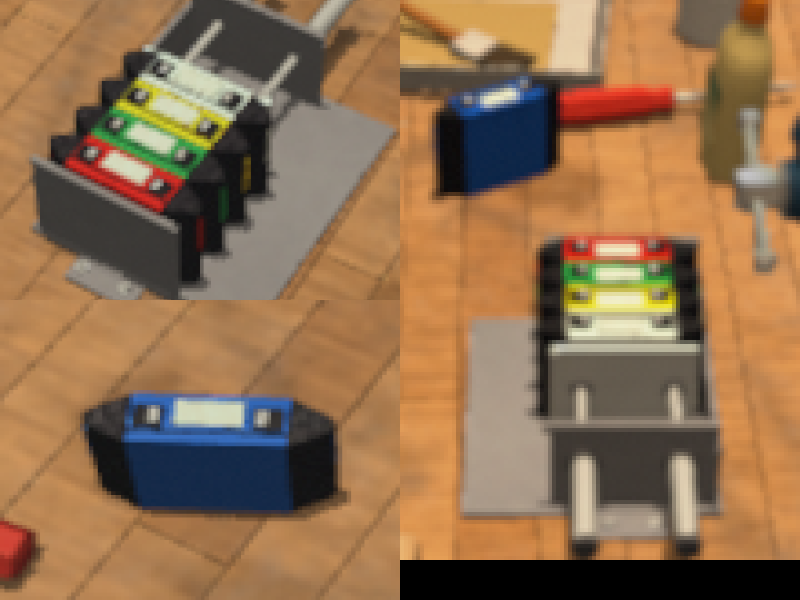

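View pics/wrist0.png

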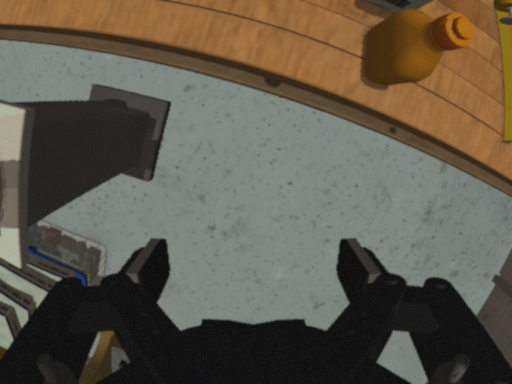

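The order from the left is red, green, yellow, white, so the blue case goes between red and green. Its top face is fully visible at about (216,301) in the scene view. Next I'll measure the top faces with colour masks.

```bash
cat >> h.py <<'E'
HS={"blue":(100,125,150,120),"red":(175,185,170,110),"green":(50,80,120,90),"yellow":(24,34,150,120)}
def tops(c,box,names,z):
    hsv=cv2.cvtColor(c["img"],cv2.COLOR_BGR2HSV).astype(int); out={}
    for n in names:
        lo,hi,s,v=HS[n]; h=hsv[...,0]
        m=(((h>=lo)&(h<=hi))|((n=="red")&(h<6)))&(hsv[...,1]>s)&(hsv[...,2]>v)
        k=np.zeros_like(m); x0,y0,x1,y1=box; k[y0:y1,x0:x1]=1; m&=k
        m=m.astype(np.uint8); cnt,l,st,_=cv2.connectedComponentsWithStats(m)
        if cnt<2: continue
        ys,xs=np.nonzero(m); P=plane(c,np.c_[xs,ys],z[n])[:,:2]
        (cx,cy),(w,hh),a=cv2.minAreaRect((P*1000).astype(np.float32))
        if w<hh: w,hh,a=hh,w,a-90
        out[n]=np.round([cx,cy,w,hh,(a+90)%180-90,len(xs)],1)
    return out
E
python3 - <<'E'
from h import *; from workcell import bot
Z=dict(blue=.076,red=.08,green=.08,yellow=.08)
c=cam(bot,"scene");print(tops(c,(180,285,255,335),["blue"],Z),tops(c,(205,165,300,240),["red","green","yellow"],Z))
c2=cam(bot,"side");print(tops(c2,(205,120,250,170),["blue"],Z),tops(c2,(232,165,290,200),["red","green","yellow"],Z))
# hand-picked corners from zooms
s=lambda p:[170+p[0]*90/400,270+(p[1]-300)*80/300]
q=lambda p:[205+(p[0]-400)*.25,110+p[1]*.25]
print(plane(c,[s(p) for p in [(130,393),(293,397),(288,441),(133,436)]],.076).round(4))
t=lambda p:[205+p[0]*110/400,150+(p[1]+50)*110/400]
print("red noses/left plate top",plane(c,[t(p) for p in [(33,158),(183,227)]],.081).round(4))
print("rack floor front corners",plane(c,[t(p) for p in [(393,133)]],.004).round(4),plane(c2,[q(p) for p in [(470,320),(463,513),(717,512)]],.004).round(4))
E
```

```text
{'blue': array([511.6, 222.7,  70. ,  26.8,  27.5, 225. ])} {'red': array([ 5.916e+02,  1.330e+01,  6.950e+01,  2.840e+01, -3.000e-01,
        1.710e+02]), 'green': array([591.6, -16.7,  70.4,  24.4,  -2.6, 125. ]), 'yellow': array([590.9, -43.6,  70.7,  26.5,  -1.1, 137. ])}
{'blue': array([511. , 209.7,  66.6,  22.3,  15.1,  23. ])} {'red': array([589.8,   7.3,  70.7,  18.8,  -1.6,  40. ]), 'green': array([588.1, -20.3,  69.2,  18.1,  -1.7,  29. ]), 'yellow': array([588.1, -44.8,  70.9,  21.9,  -1.7,  80. ])}
[[0.5486 0.2267 0.076 ]
 [0.4859 0.1932 0.076 ]
 [0.4745 0.2155 0.076 ]
 [0.5334 0.2462 0.076 ]]
red noses/left plate top [[0.6443 0.0317 0.081 ]
 [0.5377 0.0314 0.081 ]]
rack floor front corners [[ 0.4853 -0.1611  0.004 ]] [[ 0.4888  0.0293  0.004 ]
 [ 0.4857 -0.1682  0.004 ]
 [ 0.6443 -0.1728  0.004 ]]
```

Request:
play_rows --steps '[[[0,0,-0.03,0],[0,0,-0.03,0],[0.01,-0.0125,-0.03,0],[0.022,-0.0275,0,0],[0.022,-0.0275,0,0]]]'

```text
time: 0.67
ee_pos: [0.1939, -0.4455, 0.3226]
tcp_rot: [179.9, -0.0, 17.0]
wrist_force: [1.0, 0.7, 0.7]
opening: 0.0852
grasp_force: 0.0
```

Request:
play_rows --steps '[[[0.022,-0.0275,0,0],[0.022,-0.0275,0,0],[0.022,-0.0275,0,0],[0.022,-0.0275,0,0],[0.022,-0.0275,0,0]]]'

```text
time: 1.08
ee_pos: [0.2584, -0.2798, 0.3213]
tcp_rot: [180.0, -0.0, 17.1]
wrist_force: [1.7, -1.1, 0.5]
opening: 0.0854
grasp_force: 0.0
```

Request:
play_rows --steps '[[[0.022,-0.0275,0,0],[0.022,-0.0275,0,0],[0.022,-0.0275,0,0],[0.022,-0.0275,0,0],[0.022,-0.0275,0,0]]]'

```text
time: 1.5
ee_pos: [0.323, -0.116, 0.3215]
tcp_rot: [180.0, -0.0, 17.1]
wrist_force: [0.7, -0.8, -0.2]
opening: 0.0853
grasp_force: 0.0
```

Request:
play_rows --steps '[[[0.022,-0.0275,0,0],[0.022,-0.0275,0,0],[0.022,-0.0275,0,0],[0.022,-0.0275,0,0],[0.022,-0.0275,0,0]]]'

```text
time: 1.92
ee_pos: [0.3877, 0.0481, 0.3214]
tcp_rot: [180.0, -0.0, 17.1]
wrist_force: [1.1, -1.9, -0.3]
opening: 0.0851
grasp_force: 0.0
```

Request:
play_rows --steps '[[[0.022,-0.0275,0,0],[0.022,-0.0275,0,0],[0.01,-0.0125,0.02,0],[0,0,0,0],[0,0,0,0]]]'

```text
time: 2.33
ee_pos: [0.4189, 0.127, 0.3003]
tcp_rot: [180.0, 0.1, 17.2]
wrist_force: [-0.6, -0.4, 1.1]
opening: 0.0854
grasp_force: 0.0
```

```bash
python3 - <<'E'
from h import *; from workcell import bot
o=bot.get_obs();print(o["time"],o["ee_pos"],o["tcp_rot"])
c=cam(bot,"wrist");cv2.imwrite("pics/w1.png",c["img"]);print(c["xyz"],c["attitude"])
Z=dict(blue=.076,red=.08,green=.08,yellow=.08)
print(tops(c,(0,0,512,384),["blue","red","green","yellow"],Z))
E
```

```text
2.3333 [0.41888184 0.12700152 0.30032768] [1.79991376e+02 1.49154403e-01 1.72290742e+01]
[0.48574544 0.14850942 0.44242689] [ 1.63871055e+02 -8.68542230e-02 -7.28302222e+01]
{'blue': array([434.6, 151. , 268.6, 103.2,  57. , 344. ]), 'red': array([ 586.5,  146.5,  299.4,   70.8,  -88.6, 1162. ]), 'green': array([589.6, -17. ,  70.2,  26. ,  -1.7, 470. ]), 'yellow': array([ 5.884e+02, -3.130e+01,  7.070e+01,  5.460e+01,  1.000e-01,
        4.890e+02])}
```

View pics/w1.png

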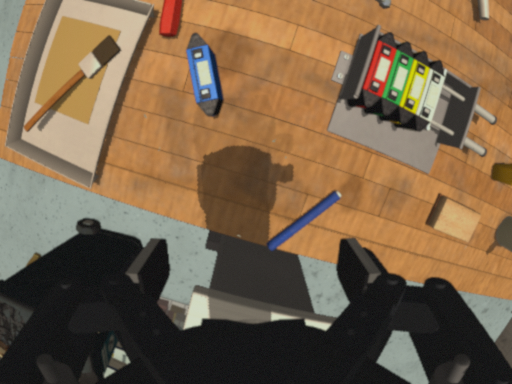

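The wrist view shows the blue case at (203,73), the row of cases from (380,68) to (435,95), and the sanding block at (452,217). I'll repeat the measurement with tight boxes.

```bash
python3 - <<'E'
from h import *; from workcell import bot
c=cam(bot,"wrist")
Z=dict(blue=.076,red=.08,green=.08,yellow=.08)
print(tops(c,(180,30,225,120),["blue"],Z),tops(c,(345,25,460,130),["red","green","yellow"],Z))
print("floor corners",plane(c,[(330,129),(432,171)],.004).round(4))
E
```

```text
{'blue': array([510.9, 220.8,  66.7,  26.5,  27.4, 265. ])} {'red': array([590.5,  12. ,  70.3,  27.5,  -1.4, 554. ]), 'green': array([589.6, -16.8,  70. ,  25.7,  -1.3, 470. ]), 'yellow': array([589.1, -30.6,  70.5,  54.8,  -1.2, 501. ])}
floor corners [[ 0.4931  0.0279  0.004 ]
 [ 0.4913 -0.174   0.004 ]]
```

Request:
play_rows --steps '[[[0.0314,-0.0197,0,0],[0.0314,-0.0197,0,0],[0.0314,-0.0197,0,0],[0,0,0.02,-0.089],[0,0,0.02,-0.089]]]' --gripper 0.07 --squeeze 20

```text
time: 2.85
ee_pos: [0.5021, 0.1841, 0.2619]
tcp_rot: [-178.8, -0.3, 29.9]
wrist_force: [-0.8, 0.2, 0.1]
opening: 0.0698
grasp_force: 0.0
```

Request:
play_rows --steps '[[[0,0,0.035,0],[0,0,0.035,0],[0,0,0.035,0],[0,0,0.015,0],[0,0,0,0]]]'

```text
time: 3.27
ee_pos: [0.4977, 0.1851, 0.1389]
tcp_rot: [-178.7, 0.0, 29.6]
wrist_force: [-0.3, -0.7, -0.6]
opening: 0.0699
grasp_force: 0.0
```

```bash
python3 - <<'E'
from h import *; from workcell import bot
o=bot.get_obs();print(o["time"],o["ee_pos"],o["tcp_rot"])
c=cam(bot,"wrist");cv2.imwrite("pics/w2.png",c["img"])
Z=dict(blue=.076)
print(tops(c,(120,0,512,384),["blue"],Z))
E
```

```text
3.2667 [0.49766991 0.18512193 0.13888737] [-1.78704616e+02  4.54284864e-02  2.96165711e+01]
{'blue': array([526.7, 230.1,  32.7,  26.9,  27.7, 688. ])}
```

View pics/w2.png

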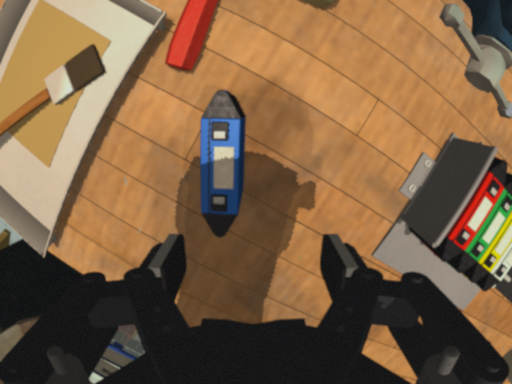

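The blue case lies ahead of the fingers at (222,165), and the pose came up short and slightly tilted. I'll check the joints.

```bash
python3 - <<'E'
from workcell import bot
o=bot.get_obs();print(o["q"].round(2),o["qd"].round(2),o["ee_pos"],o["tcp_rot"]); print([a for a in dir(bot) if a[0]!='_'])
E
```

```text
[ 19.74   1.73  -3.26  85.1    1.27 170.11] [ 0.26 -0.81  4.02  1.25 -0.07  0.02] [0.49857393 0.1855796  0.14150832] [-1.78732308e+02 -1.26798337e-01  2.96261103e+01]
['PlanningError', 'camera', 'get_obs', 'hold_point_z', 'job_done']
```

Request:
play_rows --steps '[[[0,-0.005,0,0],[0,-0.005,0,0],[0,0,0,0],[0,0,0,0],[0,0,0,0]]]'

```text
time: 3.73
ee_pos: [0.4944, 0.1959, 0.1429]
tcp_rot: [-178.8, -0.3, 29.7]
wrist_force: [0.6, 0.4, -0.6]
opening: 0.0705
grasp_force: 0.0
```

```bash
python3 - <<'E'
from workcell import bot
o=bot.get_obs();print(o["q"].round(2),o["qd"].round(2),o["ee_pos"],o["tcp_rot"])
E
```

```text
[ 20.93   1.51  -3.34  85.06   1.27 171.18] [-0.27  0.26 -0.45 -0.05  0.   -0.02] [0.49442579 0.19586595 0.14285118] [-178.75685363   -0.28986338   29.74336599]
```

q6 is near its limit, so I'll turn the tool half a turn to the equivalent grasp (yaw 207.4°).

Request:
play_rows --steps '[[[0,0,0,-0.12],[0,0,0,-0.12],[0,0,0,-0.12],[0,0,0,-0.12],[0,0,0,-0.12]]]'

```text
time: 4.15
ee_pos: [0.4943, 0.1956, 0.1423]
tcp_rot: [-179.1, -0.9, 64.4]
wrist_force: [0.2, 0.5, 0.5]
opening: 0.0705
grasp_force: 0.0
```

Request:
play_rows --steps '[[[0,0,0,-0.12],[0,0,0,-0.12],[0,0,0,-0.12],[0,0,0,-0.12],[0,0,0,-0.12]]]'

```text
time: 4.57
ee_pos: [0.4943, 0.1956, 0.1423]
tcp_rot: [-179.8, -1.3, 98.8]
wrist_force: [0.2, 0.5, -0.2]
opening: 0.0702
grasp_force: 0.0
```

Request:
play_rows --steps '[[[0,0,0,-0.12],[0,0,0,-0.12],[0,0,0,-0.12],[0,0,0,-0.12],[0,0,0,-0.12]]]'

```text
time: 4.98
ee_pos: [0.4943, 0.1956, 0.1422]
tcp_rot: [179.5, -1.2, 133.2]
wrist_force: [-0.1, -0.2, 0.4]
opening: 0.0701
grasp_force: 0.0
```

```bash
python3 - <<'E'
from workcell import bot
from scipy.spatial.transform import Rotation as R
o=bot.get_obs();print(o["q"].round(2),o["ee_pos"],o["tcp_rot"],R.from_euler("xyz",o["tcp_rot"],degrees=True).as_matrix()[:,2])
E
```

```text
[20.91  1.54 -3.38 85.05  1.27 67.71] [0.49426988 0.19560613 0.14224589] [179.48105445  -1.16420399 133.20082262] [-0.00730582  0.02101039 -0.99975256]
```

Request:
play_rows --steps '[[[0,0,0,-0.124],[0,0,0,-0.124],[0,0,0,-0.124],[0,0,0,-0.124],[0,0,0,-0.124]]]'

```text
time: 5.4
ee_pos: [0.4943, 0.1956, 0.1423]
tcp_rot: [178.9, -0.6, 168.7]
wrist_force: [0.0, -0.1, 0.3]
opening: 0.0701
grasp_force: 0.0
```

Request:
play_rows --steps '[[[0,0,0,-0.124],[0,0,0,-0.124],[0,0,0,-0.124],[0,0,0,-0.124],[0,0,0,-0.124]]]'

```text
time: 5.82
ee_pos: [0.4943, 0.1956, 0.1423]
tcp_rot: [178.7, 0.1, -155.7]
wrist_force: [0.1, 0.4, -0.4]
opening: 0.0699
grasp_force: 0.0
```

Request:
play_rows --steps '[[[0,0,0,-0.124],[0,0,0,-0.124],[0,0,0,-0.124],[0,0,0,-0.124],[0,0,0,-0.124]]]'

```text
time: 6.23
ee_pos: [0.4943, 0.1956, 0.1423]
tcp_rot: [179.0, 0.8, -120.2]
wrist_force: [-0.4, 0.5, -0.9]
opening: 0.0697
grasp_force: 0.0
```

Request:
play_rows --steps '[[[0,0,0,-0.124],[0,0,0,-0.124],[0,0,0,-0.124],[0,0,0,-0.124],[0,0,0,-0.124]]]'

```text
time: 6.65
ee_pos: [0.4943, 0.1956, 0.1423]
tcp_rot: [179.7, 1.2, -84.7]
wrist_force: [-0.9, 0.4, 0.6]
opening: 0.0701
grasp_force: 0.0
```

Request:
play_rows --steps '[[[0,0,0,-0.124],[0,0,0,-0.124],[0,0,0,-0.124],[0,0,0,-0.124],[0,0,0,-0.124]]]'

```text
time: 7.07
ee_pos: [0.4943, 0.1956, 0.1423]
tcp_rot: [-179.5, 1.2, -49.2]
wrist_force: [0.3, 0.3, -0.4]
opening: 0.0698
grasp_force: 0.0
```

Request:
play_rows --steps '[[[0,0,0,-0.124],[0,0,0,-0.124],[0,0,0,-0.124],[0,0,0,-0.124],[0,0,0,-0.124]]]'

```text
time: 7.48
ee_pos: [0.4943, 0.1956, 0.1422]
tcp_rot: [-178.9, 0.7, -13.6]
wrist_force: [-0.6, 0.7, 0.6]
opening: 0.0702
grasp_force: 0.0
```

Request:
play_rows --steps '[[[0,0,0,-0.12],[0,0,0,-0.12],[0,0,0,-0.12],[0,0,0,-0.12],[0,0,0,-0.1]]]'

```text
time: 7.9
ee_pos: [0.4943, 0.1956, 0.1423]
tcp_rot: [-178.7, -0.0, 19.6]
wrist_force: [-0.9, -0.0, 0.1]
opening: 0.0699
grasp_force: 0.0
```

```bash
cat > st.py <<'E'
from workcell import bot
from scipy.spatial.transform import Rotation as R
o=bot.get_obs();print(o["time"],o["q"].round(2),o["ee_pos"].round(4),o["tcp_rot"].round(2),R.from_euler("xyz",o["tcp_rot"],degrees=True).as_matrix()[:,2].round(4),o["wrist_force"].round(1),o["opening"])
E
python3 st.py
```

```text
7.9 [  20.91    1.54   -3.38   85.05    1.27 -178.67] [0.4943 0.1956 0.1423] [-1.7873e+02 -1.0000e-02  1.9580e+01] [-0.0073  0.021  -0.9998] [-0.9 -0.   0.1] 0.0699190175891108
```

Request:
play_rows --steps '[[[0,0,0,-0.06],[0,0,0,0],[0,0,0,0],[0,0,0,0],[0,0,0,0]]]'

```text
time: 8.32
ee_pos: [0.4911, 0.2032, 0.142]
tcp_rot: [-179.1, -0.1, 21.9]
wrist_force: [0.3, 0.0, -1.3]
opening: 0.07
grasp_force: 0.0
```

```bash
python3 st.py
```

```text
8.3167 [  21.98    1.5    -3.43   85.      0.92 -179.95] [0.4911 0.2032 0.142 ] [-1.7908e+02 -6.0000e-02  2.1930e+01] [-0.005   0.0153 -0.9999] [ 0.3  0.  -1.3] 0.07004615733262887
```

Request:
play_rows --steps '[[[0,0,0,-0.05],[0,0,0,-0.045],[0,0,0,0],[0,0,0,0],[0,0,0,0]]]'

```text
time: 8.73
ee_pos: [0.4808, 0.2259, 0.142]
tcp_rot: [179.8, -0.1, 25.2]
wrist_force: [-0.3, 0.2, -0.1]
opening: 0.0699
grasp_force: 0.0
```

```bash
python3 st.py
```

```text
8.7333 [ 2.5250e+01  1.4100e+00 -3.5200e+00  8.4950e+01 -1.7000e-01 -1.7994e+02] [0.4808 0.2259 0.142 ] [ 1.7983e+02 -1.1000e-01  2.5200e+01] [ 0.003  -0.0018 -1.    ] [-0.3  0.2 -0.1] 0.06986863091154147
```

Request:
play_rows --steps '[[[0,0,0,0.124],[0,0,0,0.124],[0,0,0,0.124],[0,0,0,0.124],[0,0,0,0.124]]]'

```text
time: 9.15
ee_pos: [0.4809, 0.2255, 0.142]
tcp_rot: [179.9, -0.2, -10.7]
wrist_force: [-0.8, 0.3, -0.3]
opening: 0.0702
grasp_force: 0.0
```

Request:
play_rows --steps '[[[0,0,0,0.124],[0,0,0,0.124],[0,0,0,0.124],[0,0,0,0.124],[0,0,0,0.124]]]'

```text
time: 9.57
ee_pos: [0.4809, 0.2255, 0.142]
tcp_rot: [-179.9, -0.2, -46.2]
wrist_force: [-0.0, -0.4, -0.8]
opening: 0.0701
grasp_force: 0.0
```

Request:
play_rows --steps '[[[0,0,0,0.124],[0,0,0,0.124],[0,0,0,0.124],[0,0,0,0.124],[0,0,0,0.124]]]'

```text
time: 9.98
ee_pos: [0.4809, 0.2255, 0.142]
tcp_rot: [-179.8, -0.1, -81.8]
wrist_force: [-0.2, 0.3, 0.6]
opening: 0.0696
grasp_force: 0.0
```

Request:
play_rows --steps '[[[0,0,0,0.124],[0,0,0,0.124],[0,0,0,0.124],[0,0,0,0.124],[0,0,0,0.124]]]'

```text
time: 10.4
ee_pos: [0.4809, 0.2255, 0.142]
tcp_rot: [-179.8, -0.0, -117.3]
wrist_force: [0.5, 0.5, 0.6]
opening: 0.07
grasp_force: 0.0
```

Request:
play_rows --steps '[[[0,0,0,0.124],[0,0,0,0.124],[0,0,0,0.124],[0,0,0,0.124],[0,0,0,0.124]]]'

```text
time: 10.82
ee_pos: [0.4809, 0.2255, 0.142]
tcp_rot: [-179.8, 0.1, -152.8]
wrist_force: [-0.3, 0.4, -0.2]
opening: 0.0704
grasp_force: 0.0
```

Request:
play_rows --steps '[[[-0.0014,-0.0089,0,0],[-0.0014,-0.0089,0,0],[0,0,0,0],[0,0,0,0],[0,0,0,0]]]'

```text
time: 11.23
ee_pos: [0.4915, 0.2114, 0.142]
tcp_rot: [-179.8, 0.1, -152.3]
wrist_force: [0.2, -0.0, -0.6]
opening: 0.07
grasp_force: 0.0
```

```bash
python3 st.py
```

```text
11.2333 [23.36  1.94 -2.99 84.97 -0.16 -4.33] [0.4915 0.2114 0.142 ] [-1.7983e+02  1.0000e-01 -1.5231e+02] [ 0.0028 -0.0018 -1.    ] [ 0.2 -0.  -0.6] 0.070033413100146
```

Position is exact. I'll go down to TCP z 0.032 and grip.

Request:
play_rows --steps '[[[0,0,0.03,0],[0,0,0.03,0],[0,0,0.03,0],[0,0,0.02,0],[0,0,0,0]]]'

```text
time: 11.65
ee_pos: [0.4891, 0.2106, 0.0275]
tcp_rot: [-179.9, -0.3, -152.3]
wrist_force: [-0.5, 0.3, 0.1]
opening: 0.07
grasp_force: 0.0
```

Request:
play_rows --steps '[[[0,0,0,0],[0,0,0,0],[0,0,0,0],[0,0,0,0],[0,0,0,0]]]' --gripper 0.02

```text
time: 12.07
ee_pos: [0.4927, 0.2121, 0.034]
tcp_rot: [-179.8, 0.3, -152.4]
wrist_force: [-0.9, 0.4, 7.2]
opening: 0.0279
grasp_force: 24.4
```

Request:
play_rows --steps '[[[0,0,0,0],[0,0,0,0],[0,0,0,0],[0,0,0,0],[0,0,0,0]]]'

```text
time: 12.48
ee_pos: [0.4927, 0.2121, 0.034]
tcp_rot: [-179.8, 0.3, -152.4]
wrist_force: [-0.5, -0.3, 7.0]
opening: 0.0276
grasp_force: 24.4
```

```bash
python3 st.py
```

```text
12.4833 [ 23.37   3.71 -13.15  72.84  -0.16  -4.26] [0.4927 0.2121 0.034 ] [-179.82    0.29 -152.37] [ 5.9e-03 -4.0e-04 -1.0e+00] [-0.5 -0.3  7. ] 0.027612736988569288
```

Request:
play_rows --steps '[[[0,0,-0.012,0],[0,0,-0.018,0],[0.0228,-0.0279,-0.01,0],[0.0228,-0.0279,0,0],[0.0228,-0.0279,0,0]]]'

```text
time: 12.9
ee_pos: [0.4699, 0.1051, 0.0739]
tcp_rot: [-179.8, 0.2, -152.3]
wrist_force: [0.1, -0.3, -2.3]
opening: 0.028
grasp_force: 23.4
```

Request:
play_rows --steps '[[[0.0228,-0.0279,0,0],[0.0228,-0.0279,0,0],[0.0228,-0.0279,0,0],[0,0,0,0.1],[0,0,0,0.1]]]'

```text
time: 13.32
ee_pos: [0.4477, -0.0021, 0.0735]
tcp_rot: [-179.8, 0.2, -164.3]
wrist_force: [0.6, 0.0, -2.5]
opening: 0.0278
grasp_force: 23.3
```

Request:
play_rows --steps '[[[0,0,0,0.1],[0,0,0,0.1],[0,0,0,0.104],[0,0,0,0],[0,0,0,0]]]'

```text
time: 13.73
ee_pos: [0.4481, -0.0001, 0.073]
tcp_rot: [-179.9, 0.2, 178.9]
wrist_force: [0.3, -0.2, -2.0]
opening: 0.0276
grasp_force: 23.3
```

```bash
python3 st.py; python3 - <<'E'
from h import *; from workcell import bot
Z=dict(blue=.113,red=.08,green=.08,yellow=.08)
c=cam(bot,"scene");cv2.imwrite("pics/s1.png",cv2.resize(c["img"][150:300,180:380],(800,600),interpolation=3))
print(tops(c,(215,165,300,240),["red","green","yellow"],Z))
c=cam(bot,"wrist");cv2.imwrite("pics/w3.png",c["img"])
for n in ["red","green","blue"]:
  print(n,tops(c,(100,0,420,384),[n],Z))
E
```

```text
13.7333 [ 5.000e-02 -9.380e+00 -2.134e+01  7.784e+01 -1.100e-01  1.120e+00] [ 4.481e-01 -1.000e-04  7.300e-02] [-179.9     0.21  178.93] [ 0.0037 -0.0018 -1.    ] [ 0.3 -0.2 -2. ] 0.027553649194715167
{'red': array([ 5.925e+02,  1.330e+01,  7.110e+01,  2.820e+01, -5.000e-01,
        1.740e+02]), 'green': array([592. , -16.3,  70.8,  24.5,  -1.5, 126. ]), 'yellow': array([590.9, -43.8,  70.6,  26.9,  -1.7, 140. ])}
red {}
green {}
blue {}
```

View pics/w3.png

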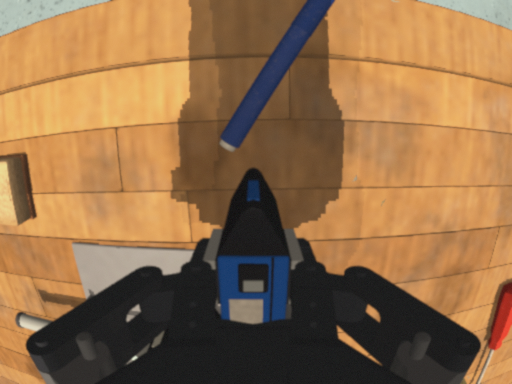

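The wrist camera now looks back at the blue case's rear nose at (253,180), held straight. I'll check the alignment in the scene view.

View pics/s1.png

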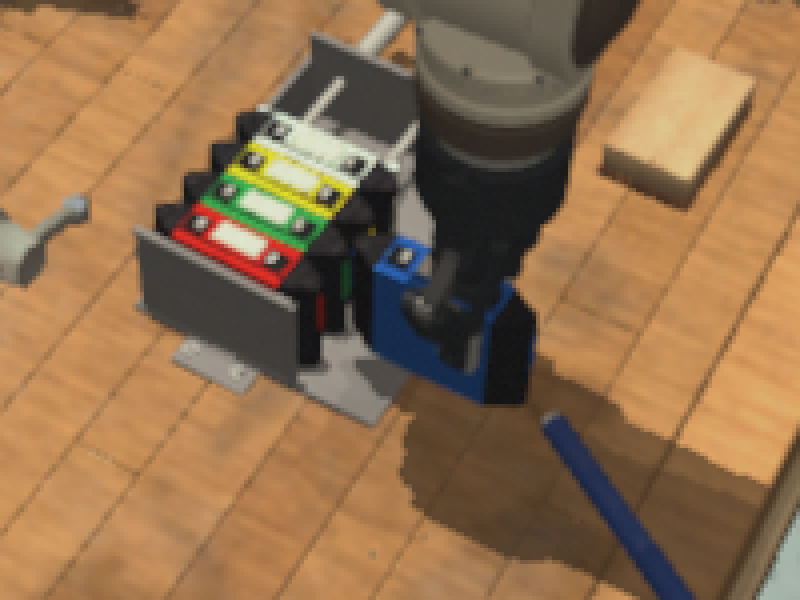

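Blue is held in front of the red/green seam: front-left blue corners at zoom (372,265) top and (372,347) bottom, rear bottom corner at (485,403).

```bash
python3 - <<'E'
from h import *; from workcell import bot
c=cam(bot,"scene")
u=lambda p:(180+p[0]/4,150+p[1]/4)
print(plane(c,[u((372,265))],.115),plane(c,[u((372,347)),u((485,403))],.039))
print("expected left corners, grip off .021", [( .4481+.021+s*.035, -.0001+.014-.0227*(.021+s*.035)) for s in (1,-1)])
# red left-front corner of coloured top for bias check
print(plane(c,[u((278,288)),u((305,249)),u((325,249))],.08))
E
```

```text
[[0.50545304 0.01246001 0.115     ]] [[0.50515008 0.00946696 0.039     ]
 [0.43348087 0.0115169  0.039     ]]
expected left corners, grip off .021 [(0.5041, 0.0126288), (0.43410000000000004, 0.014217800000000001)]
[[ 0.55489981  0.02725001  0.08      ]
 [ 0.55608619 -0.00377543  0.08      ]
 [ 0.5465066  -0.00934936  0.08      ]]
```

Request:
play_rows --steps '[[[0,0,0.012,0],[0,0,0.012,0],[0,0,0.008,0],[0,0,0,0],[0,0,0,0]]]'

```text
time: 14.3
ee_pos: [0.4474, -0.0002, 0.0393]
tcp_rot: [-179.9, 0.1, 178.8]
wrist_force: [0.0, -0.4, -1.3]
opening: 0.0278
grasp_force: 23.4
```

```bash
python3 st.py
```

```text
14.3 [ 4.000e-02 -8.500e+00 -2.434e+01  7.409e+01 -1.000e-01  1.290e+00] [ 4.474e-01 -2.000e-04  3.930e-02] [-1.7990e+02  7.0000e-02  1.7876e+02] [ 0.0012 -0.0018 -1.    ] [ 0.  -0.4 -1.3] 0.027767955505889664
```

Request:
play_rows --steps '[[[-0.003,0,0,0],[-0.003,0,0,0],[-0.003,0,0,0],[-0.003,0,0,0],[-0.003,0,0,0]]]'

```text
time: 14.72
ee_pos: [0.4636, -0.0005, 0.0405]
tcp_rot: [-179.9, 0.2, 178.7]
wrist_force: [-0.5, 0.2, -1.5]
opening: 0.028
grasp_force: 23.4
```

Request:
play_rows --steps '[[[-0.001,0,0,0],[-0.001,0,0,0],[-0.001,0,0,0],[-0.001,0,0,0],[0,0,0,0]]]'

```text
time: 15.13
ee_pos: [0.4672, -0.0006, 0.0404]
tcp_rot: [-179.9, 0.2, 178.7]
wrist_force: [-0.2, 0.2, -1.1]
opening: 0.0277
grasp_force: 23.4
```

Request:
play_rows --steps '[[[-0.0012,-0.0006,0,0],[-0.0012,-0.0006,0,0],[-0.0012,-0.0006,0,0],[-0.0012,-0.0006,0,0],[0,0,0,0]]]'

```text
time: 15.55
ee_pos: [0.4716, -0.0029, 0.0402]
tcp_rot: [-179.9, 0.1, 178.8]
wrist_force: [-2.3, 3.1, -1.6]
opening: 0.0279
grasp_force: 23.4
```

Request:
play_rows --steps '[[[-0.0012,-0.0006,0,0],[-0.0012,-0.0006,0,0],[-0.0012,-0.0006,0,0],[-0.0012,-0.0006,0,0],[0,0,0,0]]]'

```text
time: 15.97
ee_pos: [0.476, -0.0053, 0.04]
tcp_rot: [-179.9, 0.1, 178.8]
wrist_force: [-3.6, 3.8, -2.5]
opening: 0.0275
grasp_force: 23.6
```

Request:
play_rows --steps '[[[-0.0012,-0.0006,0,0],[-0.0012,-0.0006,0,0],[-0.0012,-0.0006,0,0],[-0.0012,-0.0006,0,0],[-0.0012,-0.0006,0,0]]]'

```text
time: 16.38
ee_pos: [0.4814, -0.0082, 0.0398]
tcp_rot: [-180.0, 0.0, 178.8]
wrist_force: [-6.0, 4.2, -1.2]
opening: 0.0276
grasp_force: 24.2
```

Request:
play_rows --steps '[[[-0.0012,-0.0006,0,0],[-0.0012,-0.0006,0,0],[-0.0012,-0.0006,0,0],[-0.0012,-0.0006,0,0],[0,0,0,0]]]'

```text
time: 16.8
ee_pos: [0.4866, -0.0109, 0.0399]
tcp_rot: [-179.9, 0.1, 178.8]
wrist_force: [-3.7, 3.9, -3.4]
opening: 0.0278
grasp_force: 23.9
```

```bash
python3 st.py; python3 - <<'E'
from h import *; from workcell import bot
Z=dict(blue=.08,red=.08,green=.08,yellow=.08)
c=cam(bot,"scene");cv2.imwrite("pics/s2.png",cv2.resize(c["img"][150:270,200:360],(800,600),interpolation=3))
print(tops(c,(215,165,300,240),["red","green","yellow"],Z))
E
```

```text
16.8 [-1.250e+00 -3.010e+00 -1.923e+01  7.371e+01 -5.000e-02 -3.000e-02] [ 0.4866 -0.0109  0.0399] [-1.7995e+02  7.0000e-02  1.7877e+02] [ 1.2e-03 -9.0e-04 -1.0e+00] [-3.7  3.9 -3.4] 0.02782764573864479
{'red': array([592.6,  12.1,  71.2,  29.5,  -1.4, 184. ]), 'green': array([592.8, -25.5,  70.7,  29.4,   7.7, 165. ]), 'yellow': array([591.2, -58.7,  71.2,  27.9,  -1.1, 139. ])}
```

View pics/s2.png

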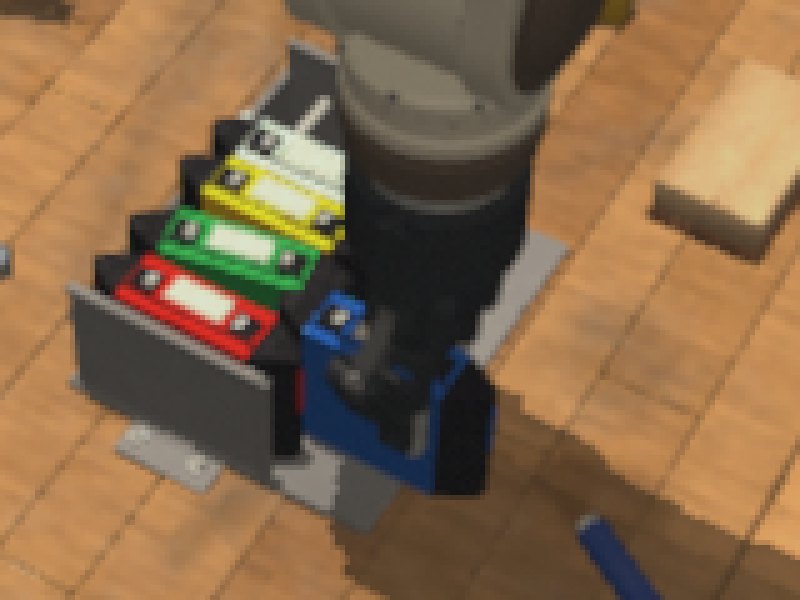

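Red is standing straight. Green has swung about 9° and is giving way as intended. I'll continue.

Request:
play_rows --steps '[[[-0.0012,-0.0006,0,0],[-0.0012,-0.0006,0,0],[-0.0012,-0.0006,0,0],[-0.0012,-0.0006,0,0],[-0.0012,-0.0006,0,0]]]'

```text
time: 17.27
ee_pos: [0.4923, -0.0139, 0.0399]
tcp_rot: [-180.0, 0.0, 178.8]
wrist_force: [-5.0, 4.9, -2.4]
opening: 0.0276
grasp_force: 23.9
```

Request:
play_rows --steps '[[[-0.0015,-0.0006,0,0],[-0.0015,-0.0006,0,0],[-0.0015,0,0,0],[-0.0015,0,0,0],[0,0,0,0]]]'

```text
time: 17.68
ee_pos: [0.4985, -0.0153, 0.0399]
tcp_rot: [-180.0, 0.1, 178.8]
wrist_force: [-2.8, 3.8, -1.9]
opening: 0.0278
grasp_force: 23.7
```

Request:
play_rows --steps '[[[-0.0015,0,0,0],[-0.0015,0,0,0],[-0.0015,0,0,0],[-0.0015,0,0,0],[-0.0015,0,0,0]]]'

```text
time: 18.1
ee_pos: [0.506, -0.0156, 0.0401]
tcp_rot: [-179.9, 0.1, 178.8]
wrist_force: [-4.1, 3.2, -2.1]
opening: 0.0274
grasp_force: 23.6
```

Request:
play_rows --steps '[[[-0.0015,0,0,0],[-0.0015,0,0,0],[-0.0015,0,0,0],[-0.0015,0,0,0],[-0.0015,0,0,0]]]'

```text
time: 18.52
ee_pos: [0.5133, -0.0158, 0.04]
tcp_rot: [-179.9, 0.0, 178.8]
wrist_force: [-4.4, 2.9, -1.3]
opening: 0.0279
grasp_force: 23.6
```

Request:
play_rows --steps '[[[-0.0015,0,0,0],[-0.0015,0,0,0],[-0.0015,0,0,0],[-0.0015,0,0,0],[0,0,0,0]]]'

```text
time: 18.93
ee_pos: [0.5193, -0.0159, 0.0399]
tcp_rot: [-179.9, 0.0, 178.8]
wrist_force: [-3.9, 2.7, -2.3]
opening: 0.0278
grasp_force: 23.5
```

Request:
play_rows --steps '[[[0,0,0.0005,0],[0,0,0.0005,0],[0,0,0.0005,0],[0,0,0,0],[0,0,0,0]]]'

```text
time: 19.35
ee_pos: [0.5197, -0.0159, 0.0389]
tcp_rot: [-179.9, 0.1, 178.8]
wrist_force: [-4.1, 3.5, 0.1]
opening: 0.0277
grasp_force: 23.9
```

```bash
python3 st.py; python3 - <<'E'
from h import *; from workcell import bot
Z=dict(blue=.08,red=.08,green=.08,yellow=.08)
c=cam(bot,"scene");cv2.imwrite("pics/s3.png",cv2.resize(c["img"][150:270,200:360],(800,600),interpolation=3))
print(tops(c,(215,165,300,240),["red","green","yellow"],Z))
E
```

```text
19.35 [-1.720e+00  1.520e+00 -1.487e+01  7.350e+01 -7.000e-02 -4.800e-01] [ 0.5197 -0.0159  0.0389] [-1.7993e+02  1.2000e-01  1.7876e+02] [ 0.002  -0.0013 -1.    ] [-4.1  3.5  0.1] 0.027676797536669483
{'red': array([593. ,  11.6,  70.6,  29.7,  -2. , 178. ]), 'green': array([599.3, -36.1,  63. ,  30.1,  21.9, 119. ]), 'yellow': array([ 6.104e+02, -7.660e+01,  3.020e+01,  2.740e+01, -3.000e-01,
        5.900e+01])}
```

View pics/s3.png

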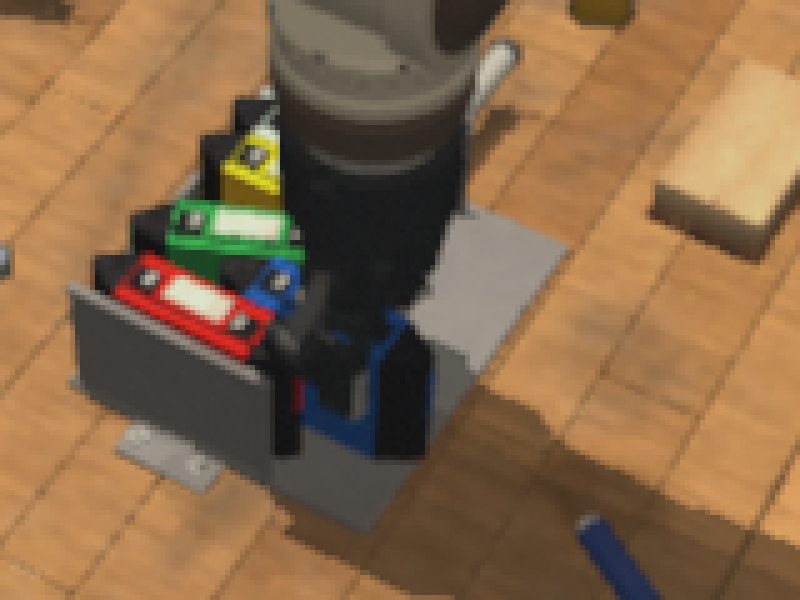

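The row is opening up, with blue about 51 mm alongside red and its centre about 49 mm short of home. I'll release, back straight out, close the fingers, then push on the rear nose.

Request:
play_rows --steps '[[[0,0,0,0],[0,0,0,0],[0,0,0,0],[0,0,0,0],[0,0,0,0]]]' --gripper 0.044

```text
time: 19.82
ee_pos: [0.5203, -0.0163, 0.0391]
tcp_rot: [-179.9, 0.2, 178.7]
wrist_force: [0.1, 0.7, 0.9]
opening: 0.044
grasp_force: 0.0
```

Request:
play_rows --steps '[[[0.006,0,0,0],[0.012,0,0,0],[0.015,0,0,0],[0.015,0,0,0],[0.015,0,0,0]]]'

```text
time: 20.23
ee_pos: [0.4561, -0.0148, 0.0387]
tcp_rot: [-179.9, 0.2, 178.7]
wrist_force: [0.2, 0.4, -0.2]
opening: 0.0443
grasp_force: 0.0
```

Request:
play_rows --steps '[[[0.008,0,0.01,0],[0,0,0.006,0],[0,0,0,0],[0,0,0,0],[0,0,0,0]]]' --gripper 0.0

```text
time: 20.65
ee_pos: [0.4497, -0.0147, 0.0231]
tcp_rot: [-179.9, 0.2, 178.7]
wrist_force: [-1.6, -0.3, 0.4]
opening: 0.0001
grasp_force: 0.0
```

```bash
python3 st.py; python3 - <<'E'
from h import *; from workcell import bot
Z=dict(blue=.08,red=.08,green=.08,yellow=.08)
for n,b in (("scene",(215,165,330,260)),("side",(225,155,295,215))):
  c=cam(bot,n);print(n,tops(c,b,["red","green","yellow","blue"],Z))
c=cam(bot,"wrist");print(tops(c,(150,100,350,384),["blue"],Z))
E
```

```text
20.65 [ -1.81  -7.74 -25.5   72.04  -0.1   -0.55] [ 0.4497 -0.0147  0.0231] [-179.9     0.2   178.74] [ 0.0034 -0.0018 -1.    ] [-1.6 -0.3  0.4] 6.195115967184991e-05
scene {'red': array([592.8,  11.7,  71. ,  29.7,  -2. , 181. ]), 'green': array([595.8, -37.2,  70.4,  30.2,  21.3, 159. ]), 'yellow': array([590.5, -76. ,  70.5,  27.7,  -1.2, 141. ]), 'blue': array([539.7, -15.5,  69.2,  28.6,  -1. , 139. ])}
side {'red': array([589.8,   2.7,  70.9,  28. ,  -1.6,  72. ]), 'green': array([592.9, -41.7,  72.1,  33. ,  21. ,  89. ]), 'yellow': array([588.8, -76.9,  69.5,  25.2,  -1.8,  92. ]), 'blue': array([538.6, -25.9,  70.1,  18.7,  10.4,  43. ])}
{}
```

Request:
play_rows --steps '[[[-0.006,0,0,0],[-0.006,0,0,0],[-0.006,0,0,0],[-0.003,0,0,0],[-0.002,0,0,0]]]'

```text
time: 21.22
ee_pos: [0.4726, -0.0152, 0.0227]
tcp_rot: [-179.9, 0.1, 178.7]
wrist_force: [-3.2, 0.6, 1.2]
opening: -0.0
grasp_force: 0.0
```

Request:
play_rows --steps '[[[-0.002,0,0,0],[-0.002,0,0,0],[-0.002,0,0,0],[-0.002,0,0,0],[-0.002,0,0,0]]]'

```text
time: 21.63
ee_pos: [0.4803, -0.0153, 0.0223]
tcp_rot: [-179.9, -0.1, 178.7]
wrist_force: [-9.7, 0.1, 3.6]
opening: 0.0001
grasp_force: 0.0
```

Request:
play_rows --steps '[[[-0.0015,0,0,0],[-0.0015,0,0,0],[-0.0015,0,0,0],[-0.0015,0,0,0],[-0.0015,0,0,0]]]'

```text
time: 22.05
ee_pos: [0.4874, -0.0154, 0.0222]
tcp_rot: [-179.9, -0.1, 178.7]
wrist_force: [-11.2, -0.1, 2.4]
opening: 0.0001
grasp_force: 0.1
```

```bash
cat > m.py <<'E'
from h import *; from workcell import bot
Z=dict(blue=.08,red=.08,green=.08,yellow=.08)
for n,b in (("scene",(215,165,330,260)),("side",(225,155,295,225))):
  c=cam(bot,n);print(n,tops(c,b,["red","green","yellow","blue"],Z))
E
python3 m.py
```

```text
scene {'red': array([592.8,  12.1,  71. ,  28.9,  -2. , 180. ]), 'green': array([597.8, -42. ,  70.5,  29.3,  26. , 162. ]), 'yellow': array([594.9, -82.1,  61.5,  26.6,  -3.8, 106. ]), 'blue': array([557.7, -15.8,  62.6,  27.9,  -3.1, 114. ])}
side {'red': array([589.8,   2.7,  70.9,  28. ,  -1.6,  71. ]), 'green': array([594.9, -45.4,  71.2,  32.7,  26.7,  85. ]), 'yellow': array([588.3, -85.2,  69.1,  24.9,  -1.8, 106. ]), 'blue': array([556. , -28.3,  63.9,  13.2,   2.7,  36. ])}
```

Request:
play_rows --steps '[[[-0.0012,0,0,0],[-0.0012,0,0,0],[-0.0012,0,0,0],[-0.0012,0,0,0],[-0.0012,0,0,0]]]'

```text
time: 22.57
ee_pos: [0.4929, -0.0155, 0.0221]
tcp_rot: [-179.9, -0.2, 178.8]
wrist_force: [-14.8, -0.2, 4.6]
opening: -0.0001
grasp_force: 0.0
```

```bash
python3 m.py
```

```text
scene {'red': array([592.8,  12.1,  71. ,  28.9,  -2. , 180. ]), 'green': array([598. , -44.8,  71.1,  29. ,  25.5, 153. ]), 'yellow': array([598.2, -86.2,  54.3,  26.6,  -3.8,  90. ]), 'blue': array([563.9, -16.1,  61. ,  27.9,  -3.1, 109. ])}
side {'red': array([589.8,   2.7,  70.9,  28. ,  -1.7,  68. ]), 'green': array([596.2, -47.6,  70.8,  32.7,  27.2,  88. ]), 'yellow': array([588.2, -89.4,  69.1,  24.8,  -1.8, 111. ]), 'blue': array([561.5, -28.3,  64.5,  13. ,   2.7,  36. ])}
```

Request:
play_rows --steps '[[[-0.0005,0,0,0],[-0.0005,0,0,0],[-0.0005,0,0,0],[-0.0005,0,0,0],[-0.0005,0,0,0]]]'

```text
time: 23.08
ee_pos: [0.4952, -0.0156, 0.022]
tcp_rot: [-179.9, -0.2, 178.7]
wrist_force: [-14.5, 0.7, 5.0]
opening: -0.0001
grasp_force: 0.0
```

Request:
play_rows --steps '[[[-0.0005,0,0,0],[-0.0005,0,0,0],[-0.0005,0,0,0],[-0.0005,0,0,0],[-0.0005,0,0,0]]]'

```text
time: 23.5
ee_pos: [0.4977, -0.0157, 0.0218]
tcp_rot: [-179.9, -0.2, 178.7]
wrist_force: [-15.0, 0.1, 3.4]
opening: -0.0
grasp_force: 0.7
```

```bash
python3 m.py
```

```text
scene {'red': array([592.8,  12.1,  71. ,  28.9,  -2. , 178. ]), 'green': array([599.3, -46.4,  66.9,  27.7,  29.8, 134. ]), 'yellow': array([601.9, -89.1,  47.3,  26.7,  -3.9,  81. ]), 'blue': array([569.2, -16.9,  61.2,  26.9,  -2.6, 110. ])}
side {'red': array([589.8,   2.7,  71. ,  28. ,  -1.7,  67. ]), 'green': array([595.6, -51.2,  70.4,  33.5,  27.2,  88. ]), 'yellow': array([588. , -89.4,  68.7,  24.7,  -1.8,  83. ]), 'blue': array([565.2, -28.7,  60.9,   8.9,  -1.7,  32. ])}
```

Request:
play_rows --steps '[[[-0.0005,0,0,0],[-0.0005,0,0,0],[-0.0005,0,0,0],[-0.0005,0,0,0],[-0.0005,0,0,0]]]'

```text
time: 24.02
ee_pos: [0.5, -0.0157, 0.0218]
tcp_rot: [-179.9, -0.2, 178.7]
wrist_force: [-14.1, 0.6, 2.8]
opening: 0.0002
grasp_force: 0.8
```

Request:
play_rows --steps '[[[-0.0005,0,0,0],[-0.0005,0,0,0],[-0.0005,0,0,0],[-0.0005,0,0,0],[-0.0005,0,0,0]]]'

```text
time: 24.43
ee_pos: [0.5025, -0.0157, 0.0218]
tcp_rot: [-179.9, -0.2, 178.7]
wrist_force: [-15.3, 1.2, 3.2]
opening: -0.0003
grasp_force: 0.9
```

```bash
sed -i 's/295,225/300,250/' m.py; python3 m.py
```

```text
scene {'red': array([592.8,  12.1,  71. ,  28.9,  -2. , 178. ]), 'green': array([602.6, -48.2,  61.8,  27.8,  30.2, 127. ]), 'yellow': array([605.8, -92.1,  39.8,  27.7,  -0.9,  69. ]), 'blue': array([573.7, -16.5,  62.9,  26.7,  -1.5, 107. ])}
side {'red': array([589.8,   2.9,  70.9,  28. ,  -2. ,  63. ]), 'green': array([594.5, -53.4,  70.6,  32.5,  28.5,  88. ]), 'yellow': array([588. , -93.5,  69.1,  24.6,  -1.8, 105. ]), 'blue': array([570.6, -26.6,  60.9,  13.4,  -1.7,  33. ])}
```

Request:
play_rows --steps '[[[-0.0005,0,0,0],[-0.0005,0,0,0],[-0.0005,0,0,0],[-0.0005,0,0,0],[-0.0005,0,0,0]]]'

```text
time: 24.95
ee_pos: [0.5049, -0.0158, 0.0218]
tcp_rot: [-179.9, -0.2, 178.8]
wrist_force: [-15.8, 1.4, 3.7]
opening: -0.0002
grasp_force: 0.9
```

Request:
play_rows --steps '[[[-0.0005,0,0,0],[-0.0005,0,0,0],[-0.0005,0,0,0],[-0.0005,0,0,0],[-0.0005,0,0,0]]]'

```text
time: 25.37
ee_pos: [0.5072, -0.0158, 0.0218]
tcp_rot: [-179.9, -0.2, 178.7]
wrist_force: [-16.5, 0.5, 5.0]
opening: 0.0005
grasp_force: 1.0
```

```bash
python3 m.py
```

```text
scene {'red': array([592.8,  12.1,  71. ,  28.9,  -2. , 178. ]), 'green': array([604.2, -49.4,  56.3,  29.7,  25.8, 129. ]), 'yellow': array([607.9, -93.5,  34.2,  26.9,  -4.4,  62. ]), 'blue': array([579.2, -16.9,  60. ,  25.9,  -2.6,  99. ])}
side {'red': array([589.7,   5. ,  70.7,  23.4,  -1.6,  57. ]), 'green': array([595.1, -55.1,  70.3,  32.6,  26.8,  98. ]), 'yellow': array([587.7, -97.5,  68.7,  24.5,  -1.8,  92. ]), 'blue': array([576. , -28.7,  61.1,  12.9,   2.9,  31. ])}
```

Request:
play_rows --steps '[[[-0.0005,0,0,0],[-0.0005,0,0,0],[-0.0005,0,0,0],[-0.0005,0,0,0],[-0.0005,0,0,0]]]'

```text
time: 25.88
ee_pos: [0.5098, -0.0159, 0.0218]
tcp_rot: [-179.9, -0.2, 178.7]
wrist_force: [-15.5, 0.9, 4.3]
opening: -0.0002
grasp_force: 1.0
```

Request:
play_rows --steps '[[[-0.0005,0,0,0],[-0.0005,0,0,0],[-0.0005,0,0,0],[-0.0005,0,0,0],[-0.0005,0,0,0]]]'

```text
time: 26.3
ee_pos: [0.5159, -0.0161, 0.023]
tcp_rot: [-179.9, 0.2, 178.7]
wrist_force: [-0.7, 0.1, 0.2]
opening: -0.0
grasp_force: 0.0
```

```bash
python3 m.py
```

```text
scene {'red': array([592.8,  12.1,  71. ,  28.9,  -2. , 176. ]), 'green': array([593.6, -44.8,  65.9,  27.3,   0.8, 102. ]), 'yellow': array([ 6.068e+02, -7.380e+01,  3.740e+01,  2.820e+01, -3.000e-01,
        6.900e+01]), 'blue': array([586.5, -16.9,  63.4,  25.4,  -1.3,  93. ])}
side {'red': array([589.9,   5. ,  70.9,  23.4,  -1.6,  55. ]), 'green': array([589.5, -44.8,  68.5,  21.9,  -1.7,  42. ]), 'yellow': array([587.5, -74.8,  71.8,  21. ,  -1.8,  72. ]), 'blue': array([583.8, -27. ,  61. ,   4.5,  -1.7,  20. ])}
```

The row has snapped straight. Now the last few millimetres home.

Request:
play_rows --steps '[[[-0.001,0,0,0],[-0.001,0,0,0],[-0.001,0,0,0],[-0.001,0,0,0],[-0.001,0,0,0]]]'

```text
time: 26.82
ee_pos: [0.5207, -0.0162, 0.0231]
tcp_rot: [-179.9, 0.2, 178.7]
wrist_force: [-3.8, -0.1, 1.1]
opening: 0.0001
grasp_force: 0.0
```

Request:
play_rows --steps '[[[-0.0005,0,0,0],[-0.0005,0,0,0],[0,0,0,0],[0,0,0,0],[0,0,0,0]]]'

```text
time: 27.23
ee_pos: [0.5217, -0.0162, 0.023]
tcp_rot: [-179.9, 0.2, 178.7]
wrist_force: [-2.7, 1.5, -0.3]
opening: -0.0004
grasp_force: 0.0
```

```bash
python3 m.py
```

```text
scene {'red': array([592.8,  12.3,  71. ,  28.4,  -2. , 172. ]), 'green': array([596.1, -44.2,  61. ,  25.7,  -1.3,  86. ]), 'yellow': array([ 6.108e+02, -7.230e+01,  3.020e+01,  2.650e+01, -3.000e-01,
        5.600e+01]), 'blue': array([591.9, -16.8,  64.1,  24.7,  -2.6,  88. ])}
side {'red': array([589.5,   6.7,  70.8,  23.3,  -4.6,  50. ]), 'green': array([589.6, -44.8,  68.7,  21.9,  -1.7,  43. ]), 'yellow': array([587.5, -74.8,  71.8,  21. ,  -1.8,  72. ]), 'blue': array([589.1, -27.1,  61.1,   4.5,  -1.7,  21. ])}
```

Sliding friction is about 3 N. I'll creep on until it meets the stop.

Request:
play_rows --steps '[[[-0.0004,0,0,0],[-0.0004,0,0,0],[-0.0004,0,0,0],[0,0,0,0],[0,0,0,0]]]'

```text
time: 27.75
ee_pos: [0.5222, -0.0163, 0.0228]
tcp_rot: [-179.9, 0.1, 178.7]
wrist_force: [-6.6, 0.8, 1.8]
opening: 0.0
grasp_force: 0.0
```

Request:
play_rows --steps '[[[-0.0004,0,0,0],[-0.0004,0,0,0],[0,0,0,0],[0,0,0,0],[0,0,0,0]]]'

```text
time: 28.17
ee_pos: [0.5223, -0.0163, 0.0225]
tcp_rot: [-179.9, 0.0, 178.7]
wrist_force: [-8.8, 0.4, 2.1]
opening: -0.0002
grasp_force: 0.0
```

It has met the stop. I'll back off and look at the whole row.

Request:
play_rows --steps '[[[0.004,0,0,0],[0.015,0,0,0],[0.03,0,0,0],[0.03,0,-0.02,0],[0.03,0,-0.03,0]]]'

```text
time: 28.58
ee_pos: [0.4125, -0.0139, 0.0702]
tcp_rot: [-179.9, -0.1, 178.7]
wrist_force: [0.3, -0.1, 0.7]
opening: 0.0
grasp_force: 0.0
```

Request:
play_rows --steps '[[[0.03,0,-0.03,0],[0,0,-0.03,0],[0,0,-0.03,0],[0,0,0,0],[0,0,0,0]]]'

```text
time: 29.0
ee_pos: [0.3866, -0.0132, 0.1633]
tcp_rot: [-179.9, 0.5, 178.7]
wrist_force: [-0.5, 0.3, -0.7]
opening: -0.0001
grasp_force: 0.0
```

```bash
python3 st.py; python3 m.py; python3 - <<'E'
from h import *; from workcell import bot
HS["white"]=(0,180,-1,0)
c=cam(bot,"scene"); h=cv2.cvtColor(c["img"],cv2.COLOR_BGR2HSV).astype(int)
m=((h[...,1]<45)&(h[...,2]>170)); m[:160]=0;m[230:]=0;m[:,:225]=0;m[:,305:]=0
n,l,s,ce=cv2.connectedComponentsWithStats(m.astype(np.uint8))
for i in range(1,n):
  if s[i,4]>8: print(s[i],plane(c,[ce[i]],.08).round(4))
E
```

```text
29.0 [ -1.87 -18.81 -18.93  89.42  -0.11  -0.61] [ 0.3866 -0.0132  0.1633] [-179.88    0.45  178.74] [ 0.0078 -0.0022 -1.    ] [-0.5  0.3 -0.7] -0.00012836486711338888
scene {'red': array([592.8,  12.3,  71. ,  28.4,  -2. , 174. ]), 'green': array([591.4, -44.2,  70.9,  26.1,  -1.5, 125. ]), 'yellow': array([590.4, -71.3,  71.2,  27. ,  -0.7, 130. ]), 'blue': array([589.6, -16.9,  68.3,  25.1,  -1.5, 108. ])}
side {'red': array([589.9,   7.3,  71. ,  18.8,  -1.6,  52. ]), 'green': array([589.6, -44.8,  68.7,  21.9,  -1.7,  43. ]), 'yellow': array([587.5, -74.8,  71.8,  21. ,  -1.8,  71. ]), 'blue': array([588. , -24.8,  69.2,   9. ,  -1.7,  31. ])}
[270 160   5   3  11] [[ 0.6055 -0.1625  0.08  ]]
[291 160  11  12  47] [[ 0.5481 -0.1794  0.08  ]]
[250 170  30  19 175] [[ 0.5902 -0.1016  0.08  ]]
[282 180   4   5  11] [[ 0.547  -0.1148  0.08  ]]
[254 183  11   6  37] [[ 0.5911 -0.0761  0.08  ]]
[247 190  12   8  44] [[ 0.5913 -0.0478  0.08  ]]
[241 198  13   8  65] [[ 0.5904 -0.02    0.08  ]]
[234 206  12   7  43] [[0.5925 0.0076 0.08  ]]
```

Request:
play_rows --steps '[[[0,0,-0.02,0],[-0.02,0,-0.02,0],[-0.035,0,0,0],[-0.035,0,0,0],[-0.035,0,0,0]]]'

```text
time: 29.57
ee_pos: [0.5116, -0.0157, 0.2007]
tcp_rot: [-179.9, 0.1, 178.7]
wrist_force: [-0.3, -0.5, 1.0]
opening: 0.0002
grasp_force: 0.0
```

Request:
play_rows --steps '[[[-0.035,0,0,0],[-0.035,0,0,0],[-0.03,0,0,0],[0,0,0,0],[0,0,0,0]]]'

```text
time: 29.98
ee_pos: [0.6107, -0.0179, 0.1986]
tcp_rot: [-179.9, -0.1, 178.7]
wrist_force: [-0.9, 0.3, 0.5]
opening: -0.0
grasp_force: 0.0
```

```bash
python3 st.py; cat > w.py <<'E'
from h import *; from workcell import bot
Z=dict(blue=.08,red=.08,green=.08,yellow=.08)
c=cam(bot,"wrist"); print(c["xyz"])
hsv=cv2.cvtColor(c["img"],cv2.COLOR_BGR2HSV).astype(int)
for n in ["red","blue","green","yellow"]:
  lo,hi,s,v=HS[n];h=hsv[...,0]
  m=(((h>=lo)&(h<=hi))|((n=="red")&(h<6)))&(hsv[...,1]>s)&(hsv[...,2]>v)
  k,l,st,ce=cv2.connectedComponentsWithStats(m.astype(np.uint8))
  for i in range(1,k):
    if st[i,4]>300:
      ys,xs=np.nonzero(l==i);P=(plane(c,np.c_[xs,ys],.08)[:,:2]*1000).astype(np.float32)
      r=cv2.minAreaRect(P)
      if abs(r[0][0]-590)<60 and abs(r[0][1])<120: print(n,st[i],np.round(r[0],1),np.round(r[1],1),round(r[2],1),"x range",np.percentile(P[:,0],[1,99]).round(1))
E
python3 w.py
```

```text
29.9833 [-1.63 13.09 15.6  92.63 -0.1  -0.38] [ 0.6107 -0.0179  0.1986] [-1.7990e+02 -1.2000e-01  1.7874e+02] [-0.0022 -0.0017 -1.    ] [-0.9  0.3  0.5] -4.793378745121995e-05
[ 0.54124242 -0.01541595  0.34105195]
red [270 127  24  75 670] [590.5   7.8] [20.3 67.9] 88.7 x range [556.7 624.5]
red [293 127   8  75 438] [590.8  22. ] [ 5.4 68.1] 88.4 x range [557.1 624.5]
green [207 127  23  75 474] [589.2 -48.3] [19.3 68.1] 89.0 x range [555.2 622.2]
green [232 127   5  74 324] [589.2 -34.2] [ 3.6 66.7] 88.0 x range [556.8 621.6]
yellow [176 127  33  75 696] [588.3 -72.7] [27.2 69.1] 89.0 x range [553.9 622.9]
```

```bash
sed -i 's/st\[i,4\]>300/st[i,4]>60/; s/HS\[n\];/HS[n];v=80;/' w.py; python3 w.py
```

```text
[ 0.54026615 -0.01539265  0.34221938]
red [ 269  127   32   76 1335] [590.7  11.1] [27.1 69.4] 88.6 x range [556.2 625.3]
blue [239 125  23  75 580] [587.9 -19.9] [19.8 67.9] 88.1 x range [553.9 621.6]
blue [262 125   7  75 400] [588.1  -6.4] [ 4.9 67.8] 88.2 x range [555.1 622. ]
green [208 127  22  75 534] [589.  -48.3] [19.1 68.4] 87.7 x range [554.9 622.9]
green [231 128   7  74 402] [589.8 -34.3] [ 5.4 67.1] 88.1 x range [556.3 623.3]
yellow [177 127  32  76 730] [588.5 -72.3] [27.6 70.4] 88.6 x range [553.5 623.6]
```

Blue is about 2 mm short of level with its neighbours (588 against an expected 590). I'll push it once more, a little firmer.

Request:
play_rows --steps '[[[0.034,0,0,0],[0.034,0,0,0],[0.034,0,0,0],[0.034,0,0,0],[0.024,0,0,0]]]'

```text
time: 30.5
ee_pos: [0.4468, -0.0143, 0.202]
tcp_rot: [-179.9, 0.2, 178.7]
wrist_force: [-0.5, 0.2, 0.1]
opening: 0.0001
grasp_force: 0.0
```

Request:
play_rows --steps '[[[0,0,0.03,0],[0,0,0.04,0],[0,0,0.04,0],[0,0,0.04,0],[0,0,0.02,0]]]'

```text
time: 30.92
ee_pos: [0.4476, -0.0146, 0.0277]
tcp_rot: [-179.9, 0.0, 178.7]
wrist_force: [-0.9, -0.3, -0.3]
opening: -0.0001
grasp_force: 0.0
```

Request:
play_rows --steps '[[[-0.015,0,0,0],[-0.02,0,0,0],[-0.02,0,0,0],[-0.006,0,0,0],[0,0,0,0]]]'

```text
time: 31.33
ee_pos: [0.5118, -0.016, 0.0322]
tcp_rot: [-179.9, 0.2, 178.7]
wrist_force: [-0.7, 0.3, -0.0]
opening: 0.0
grasp_force: 0.0
```

Request:
play_rows --steps '[[[-0.003,0,0,0],[-0.003,0,0,0],[-0.002,0,0,0],[-0.001,0,0,0],[-0.001,0,0,0]]]'

```text
time: 31.75
ee_pos: [0.5215, -0.0162, 0.0321]
tcp_rot: [-179.9, 0.2, 178.7]
wrist_force: [-0.7, 0.5, 0.1]
opening: -0.0002
grasp_force: 0.0
```

Request:
play_rows --steps '[[[-0.0005,0,0,0],[-0.0005,0,0,0],[-0.0005,0,0,0],[0,0,0,0],[0,0,0,0]]]'

```text
time: 32.17
ee_pos: [0.5229, -0.0161, 0.0319]
tcp_rot: [-179.9, 0.1, 178.8]
wrist_force: [-2.5, 1.5, 1.1]
opening: 0.0001
grasp_force: 0.0
```

Request:
play_rows --steps '[[[-0.0004,0,0,0],[-0.0004,0,0,0],[0,0,0,0],[0,0,0,0],[0,0,0,0]]]'

```text
time: 32.58
ee_pos: [0.5238, -0.0162, 0.0318]
tcp_rot: [-179.9, 0.1, 178.7]
wrist_force: [-4.5, 0.8, 1.0]
opening: 0.0001
grasp_force: 0.0
```

Request:
play_rows --steps '[[[-0.0004,0,0,0],[-0.0004,0,0,0],[0,0,0,0],[0,0,0,0],[0,0,0,0]]]'

```text
time: 33.0
ee_pos: [0.5238, -0.0163, 0.0317]
tcp_rot: [-179.9, 0.1, 178.7]
wrist_force: [-8.0, 0.7, 1.4]
opening: 0.0001
grasp_force: 0.0
```

Request:
play_rows --steps '[[[-0.0004,0,0,0],[-0.0004,0,0,0],[0,0,0,0],[0,0,0,0],[0,0,0,0]]]'

```text
time: 33.42
ee_pos: [0.5239, -0.0163, 0.0314]
tcp_rot: [-179.9, -0.0, 178.7]
wrist_force: [-11.5, 0.5, 3.3]
opening: 0.0001
grasp_force: 0.0
```

Request:
play_rows --steps '[[[-0.0004,0,0,0],[-0.0004,0,0,0],[0,0,0,0],[0,0,0,0],[0,0,0,0]]]'

```text
time: 33.83
ee_pos: [0.5239, -0.0163, 0.0312]
tcp_rot: [-179.9, -0.1, 178.7]
wrist_force: [-16.4, 1.2, 4.3]
opening: -0.0004
grasp_force: 0.0
```

Request:
play_rows --steps '[[[0.004,0,0,0],[0.015,0,0,0],[0.03,0,0,0],[0.025,0,-0.02,0],[0,0,-0.03,0]]]'

```text
time: 34.25
ee_pos: [0.4471, -0.0147, 0.0791]
tcp_rot: [-179.9, -0.2, 178.7]
wrist_force: [2.1, 0.4, 0.6]
opening: 0.0001
grasp_force: 0.0
```

Request:
play_rows --steps '[[[0,0,-0.04,0],[0,0,-0.04,0],[0,0,-0.035,0],[-0.035,0,0,0],[-0.035,0,0,0]]]'

```text
time: 34.67
ee_pos: [0.5244, -0.0162, 0.2014]
tcp_rot: [-179.9, 0.7, 178.7]
wrist_force: [-0.3, 0.3, -0.1]
opening: 0.0001
grasp_force: 0.0
```

Request:
play_rows --steps '[[[-0.035,0,0,0],[-0.035,0,0,0],[-0.02,0,0,0],[0,0,0,0],[0,0,0,0]]]'

```text
time: 35.08
ee_pos: [0.6128, -0.0181, 0.1964]
tcp_rot: [-179.9, 0.2, 178.7]
wrist_force: [-0.4, 0.9, -0.1]
opening: 0.0005
grasp_force: 0.0
```

```bash
python3 w.py; python3 m.py
```

```text
[ 0.54266245 -0.01555603  0.3384704 ]
red [ 270  123   32   78 1386] [590.6  11.1] [27.1 70. ] 88.6 x range [555.8 625.5]
blue [ 239  123   30   76 1051] [589.2 -16.8] [25.9 68. ] 88.1 x range [555.3 622.8]
green [207 124  23  76 584] [589.3 -48.4] [19.5 68.2] 87.8 x range [555.1 622.2]
green [231 124   7  76 420] [589.7 -34. ] [ 5.1 67.8] 88.9 x range [556.  622.6]
yellow [176 124  33  76 669] [588.3 -72.2] [27.7 69.3] 88.6 x range [553.7 623. ]
scene {'red': array([592.9,  12.3,  66.3,  26.1,  -2. ,  87. ]), 'green': array([583.8, -52.6,  51.9,   7.6,  -3.5,  14. ]), 'yellow': array([590.4, -71.7,  71.2,  26.1,  -0.7,  60. ])}
side {'red': array([590.9,   7.3,  62.2,  18.8,  -1.6,  25. ]), 'green': array([570.2, -53.6,   5.1,   2.2,  56.6,   3. ]), 'yellow': array([587.6, -72.6,  71.8,  25.3,  -1.8,  48. ])}
```

Blue is now level with its neighbours (front edge at row 123, against 123 for red and 124 for green) and hard on the stop. I'm handing it in.

```bash
python3 -c "
from workcell import bot
print(bot.job_done())"
```

```text
the job is handed in; nothing more can be done
None
```

The blue case is in the rack directly to the right of the red one, against the back stop and level with its neighbours to within about 1 mm. The others are upright, the highest push force I read was 16.4 N, and I kept clear of the glue bottle, tape measure and sanding block; I handed the job in at about 35 s.

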